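# Set out the sleeve bushes in order of height

## Robot

A 6-joint arm with a two-finger parallel gripper is mounted at the origin on the work surface. World frame = base frame: x ahead of the robot, y to its left, z up, the work surface at z = 0. Lengths are in m, angles in rad, forces in N, time in s.
With the tool pointing down it reaches from about 0.275 to 0.775 m from the base axis. Payload 14.6 kg.
Tool frame: the origin (TCP) lies on the mounting face of the last link; the fingertips stand 173 mm ahead of it and the grasp point (between the pads) lies 155 mm ahead of it; z points along the fingers, y is the line along which they close (so a half turn about z gives the same grasp; the last joint's range is limited). The gripper opens to 85 mm and grips with 20 to 120 N. Pads are 22 mm wide; open, the fingers measure 114 mm over their backs; the gripper's body (76 mm by 85 mm) begins 54 mm behind the grasp point. The pads swing forward as they close: fully open they stand 13 mm farther back than shut.
Start: joints at [1.127, 0.263, -0.048, 1.259, 0, 1.415], TCP at [0.15, 0.503, 0.405] pointing down, gripper open.
Joint ranges: [-2.65, 2.65], [-0.89, 1.7], [-1.18, 1.37], [-2.13, 2.11], [-1.35, 1.29], [-3.14, 3.14]. Speed limits (rad/s): [1.89, 1.89, 2.57, 2.79, 3.14, 3.14].

## Interface

Orientations are given as a rotation vector (axis times angle).
In Python, from workcell import arm, eyes gives the robot as it stands. The module is installed in compiled form; this text tells all that it offers.
- The arm moves only by the tool play_rows, never from a script. Its arguments are lists of equal length, an entry for each row: "dp": the shift along the world's x, y, z in mm, a list of three; "roll": the turn about the world's z in rad. A call has 1 to 12 rows; each row is the pose to reach, as a shift and turn from the pose commanded when the call began; what a row does not reach only later rows make up. A row lasts 1/10 s, in which the tool goes at most 50 mm and 8.59 degrees, less where a joint would pass 70% of its speed; a pose out of reach is approached as far as the arm can. A call with a gripper value outside its range is refused whole. "claw" is the closure, from -1 (fully open) to 1 (shut), set as the call begins (left out, the last holds). The fingers move at their own pace and stop on an object; "newtons" is the grip in N (left out, the last holds). Time passes only in rows, so rows that repeat a pose let the fingers close. It gives the time, the measured TCP pose, the force, the opening and the grip force at its end, in the units of the state.
- arm.sense(): the state, without advancing time (a new reading comes with each control period).
- eyes.get_image(name): name is "side" or "top"; returns the picture (400x640x3 uint8, red, green, blue); there is no depth.
- eyes.calibration(name): a dict with "K" (3x3 intrinsics, pixels), "D" ([k1, k2, p1, p2, k3] as OpenCV has them; the pictures are not rectified), "cam_to_world" (4x4, takes a point from camera to world coordinates). Camera axes: x right, y down, z forward; pixel columns grow to the right and rows downward; lengths in m; the calibration is good to about 2 mm. A picture is of the moment at which its call begins. calibration takes no time and is no camera call.
- arm.close_job(): hands the job in; it is judged then, once.
The state is a dict: "clock": time; "joint_pos": joint angles; "qd": joint speeds; "effort": joint torques, N m; "eef_pos": TCP position; "eef_rot": TCP orientation; "contact_force": force on the tool from outside, world axes, zero at the start; "moment": the same for the moment, N m; "finger_gap": opening from 0.0 (shut) to 1.0 (fully open); "grasp_force": force on a finger pad.
Only numpy, scipy, OpenCV 4.12 (cv2) and the standard library are available. Lean on these libraries where they do the work, as an engineer would, in place of code of your own. Each camera call takes 0.05 s, during which the arm holds its last target. There are 200 camera calls.

## Task

Line up the four steel bushes on the stock board in order of height, one standing upright in the middle of each yellow mark: the tallest on the mark next to the red end block, then shorter and shorter, down to the shortest next to the white block. Leave the jar, the wrench and the carton where they are.

Things in the scene. Friction and masses are not known exactly. Their poses are not given: they have to be found in the camera images.
- bush_68_center (a point): the tallest of four loose sleeve bushes: plain upright hollow cylinder, steel outside with a bronze-coloured liner, open bore, 68 mm tall, 56 mm outside diameter, wall 8 mm, 0.64 kg give or take a fifth. It starts standing on the bench (z = 0). The point is at its centre, 34 mm above its underside; z along its axis, up.
- bush_55_center (a point): the second tallest of four loose sleeve bushes: plain upright hollow cylinder, steel outside with a bronze-coloured liner, open bore, 55 mm tall, 46 mm outside diameter, wall 8 mm, 0.41 kg give or take a fifth. It starts standing on the bench (z = 0). The point is at its centre, 27.5 mm above its underside; z along its axis, up.
- bush_42_center (a point): the third tallest of four loose sleeve bushes: plain upright hollow cylinder, steel outside with a bronze-coloured liner, open bore, 42 mm tall, 36 mm outside diameter, wall 8 mm, 0.23 kg give or take a fifth. It starts standing on the bench (z = 0). The point is at its centre, 21 mm above its underside; z along its axis, up.
- bush_30_center (a point): the shortest of four loose sleeve bushes: plain upright hollow cylinder, steel outside with a bronze-coloured liner, open bore, 30 mm tall, 26 mm outside diameter, wall 8 mm, 0.11 kg give or take a fifth. It starts standing on the bench (z = 0). The point is at its centre, 15 mm above its underside; z along its axis, up.
- board: fixed grey stock board, 90 (x) x 370 (y) x 8 mm thick, lying flat on the bench; origin at the centre of its underside, z up, y along its length. Its top, 8 mm above the bench, carries a row of four yellow painted round marks, 64 mm in diameter and flat, centred at x = 0 and y = -112.5, -37.5, +37.5 and +112.5 mm in its frame. It lies turned by up to 15 degrees either way, its length across the robot's view.
- red_block: fixed red end block on one end of the board, 70 x 22 x 30 mm tall, its long side across the board, at y = +170 or y = -170 mm of the board's frame; which end varies. Origin at the centre of its underside, on the board's top. A white block of the same size stands on the other end.
- jar: bystander: loose round jar, 64 mm in diameter, 85 mm tall, orange label and black cap, on the bench to the left of the work; origin at the centre of its underside. To be left alone.
- wrench: bystander: loose steel wrench, 170 mm long, lying on the bench to the right of the work; origin near the middle of its length, x along it. To be left alone.
- carton: bystander: closed cardboard carton, 100 x 80 x 60 mm tall, on the bench to the right of the work; origin at the centre of its underside. To be left alone.
Things that resemble listed ones, but are neither listed nor needed, are in the scene too. Leave any blue look-alike of the part that bears bush_55_center alone.

How it is judged:
At the end, for the whole second after the job is handed in: Each bush stands upright (within 0.1 rad) and at rest on the board, its centre within 12 mm of its mark's centre along and across the board and within 4 mm of its standing height; counted from the red block: 68, 55, 42, 30 mm tall (((y of red_block in the frame of board above 0 m and y of bush_68_center in the frame of board between 0.1005 and 0.1245 m and y of bush_55_center in the frame of board between 0.0255 and 0.0495 m and y of bush_42_center in the frame of board between -0.0495 and -0.0255 m and y of bush_30_center in the frame of board between -0.1245 and -0.1005 m) or (y of red_block in the frame of board below 0 m and y of bush_68_center in the frame of board between -0.1245 and -0.1005 m and y of bush_55_center in the frame of board between -0.0495 and -0.0255 m and y of bush_42_center in the frame of board between 0.0255 and 0.0495 m and y of bush_30_center in the frame of board between 0.1005 and 0.1245 m)) and x of bush_68_center in the frame of board between -0.012 and 0.012 m and z of bush_68_center in the frame of board between 0.038 and 0.046 m and angle between each of bush_68_center, bush_55_center, bush_42_center, bush_30_center's own z axis and vertical below 0.1 rad and linear speed of each of bush_68, bush_55, bush_42, bush_30 below 0.02 m/s and x of bush_55_center in the frame of board between -0.012 and 0.012 m and z of bush_55_center in the frame of board between 0.0315 and 0.0395 m and x of bush_42_center in the frame of board between -0.012 and 0.012 m and z of bush_42_center in the frame of board between 0.025 and 0.033 m and x of bush_30_center in the frame of board between -0.012 and 0.012 m and z of bush_30_center in the frame of board between 0.019 and 0.027 m); the robot touches nothing.
It fails at once if the jar is moved by more than 20 mm (distance of jar from where it was at the start of the episode above 0.02 m).
It fails at once if the wrench is moved by more than 20 mm (distance of wrench from where it was at the start of the episode above 0.02 m).
It fails at once if the carton is moved by more than 20 mm (distance of carton from where it was at the start of the episode above 0.02 m).
It also fails if it takes over 93 s, if anything falls off the work surface, if the arm or the gripper's body presses on something with over 40 N, if the wrist force passes 120 N, or if a joint passes its speed limit or range.

## Working session

There is one attempt and no reset: what is moved stays moved. The work goes in short steps, Python scripts to look and compute and a tool call to move; the robot and the scene stay as the last step left them, time stands still between calls to the robot, and variables do not carry over. Pictures are saved under pics/ and viewed, at most 14 in all, crops included, and the job is handed in when it is done.

Besides the shell and the picture viewer there is one more tool, called after "Call:" by a JSON object that holds its "op" and its "data", one argument or row to a line. play_rows: Moves the arm, as the interface text tells. Its arguments: {"type":"object","properties":{"dp":{"type":"array"},"roll":{"type":"array"},"claw":{"type":"number"},"newtons":{"type":"number"}},"required":["dp","roll"]}

```bash
mkdir -p pics; python3 - <<'E'
from workcell import arm, eyes
import cv2, numpy as np
for n in ("top","side"):
    im=eyes.get_image(n); cv2.imwrite(f"pics/{n}0.png",im[:,:,::-1])
    c=eyes.calibration(n); print(n,np.round(c["K"],1).tolist(),np.round(c["D"],4),np.round(c["cam_to_world"],4).tolist())
s=arm.sense()
for k in s: print(k,np.round(s[k],3))
E
```

```text
top [[374.9, 0.0, 324.4], [0.0, 374.9, 196.3], [0.0, 0.0, 1.0]] [-0.0614  0.      0.      0.      0.    ] [[-0.0236, -0.9799, 0.1979, 0.2912], [-0.9997, 0.0214, -0.0132, -0.0025], [0.0086, -0.1981, -0.9801, 1.1316], [0.0, 0.0, 0.0, 1.0]]
side [[388.8, 0.0, 323.0], [0.0, 388.8, 199.8], [0.0, 0.0, 1.0]] [-0.0217  0.      0.      0.      0.    ] [[0.978, -0.1346, 0.1594, 0.3758], [-0.2086, -0.6469, 0.7335, -0.6968], [0.0044, -0.7506, -0.6608, 0.6485], [0.0, 0.0, 0.0, 1.0]]
clock 0.1
joint_pos [ 1.127  0.263 -0.049  1.259 -0.     1.416]
qd [-0.002 -0.002  0.003  0.001  0.002 -0.002]
effort [ 2.0000e-03 -6.3858e+01  3.8506e+01  1.0000e-02 -0.0000e+00 -0.0000e+00]
eef_pos [0.149 0.503 0.404]
eef_rot [-4.520e-01 -3.109e+00  1.000e-03]
contact_force [-0.729  0.136 -0.137]
moment [-0.016  0.005  0.006]
grasp_force 0.0
finger_gap 0.995
```

View pics/top0.png

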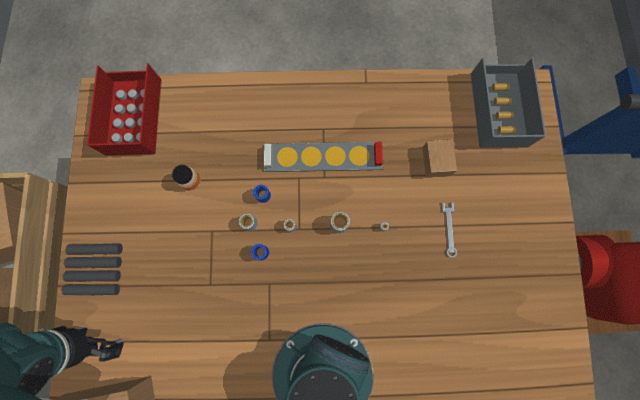

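View pics/side0.png

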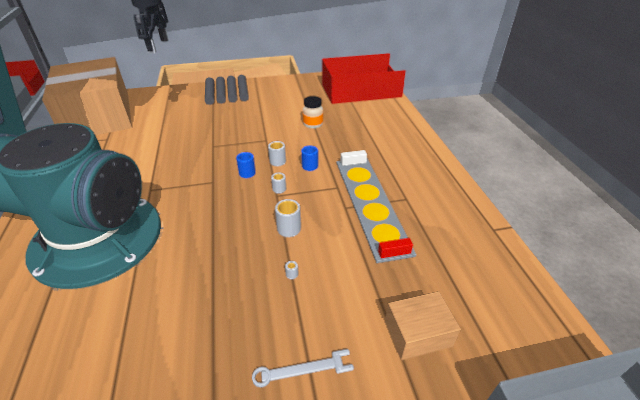

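The top view shows the board at px (265–383, 142–172), with white at the left (267,155) and red at the right (379,153). The steel bush candidates are (247,221), (289,225), (340,221) and (385,226). The blue look-alikes at (262,193) and (260,252) are to be left alone. By apparent size the 68 is at 340, the 55 at 247, the 42 at 289 and the 30 at 385, which I'll confirm in a crop along with the measurement.

```bash
cat > h.py <<'E'
from workcell import arm, eyes
import cv2, numpy as np
def ray(n,uv):
    c=eyes.calibration(n); T=np.array(c["cam_to_world"])
    p=cv2.undistortPoints(np.array([[uv]],float),np.array(c["K"]),np.array(c["D"]))[0,0]
    return T[:3,3],T[:3,:3]@np.array([p[0],p[1],1])
def onplane(n,uv,z):
    o,d=ray(n,uv); return o+d*(z-o[2])/d[2]
def blobs(m,amin=15):
    """filled contours: centroid, area, bbox"""
    cs,_=cv2.findContours(m.astype(np.uint8),cv2.RETR_EXTERNAL,cv2.CHAIN_APPROX_NONE); out=[]
    for c in cs:
        f=np.zeros(m.shape,np.uint8); cv2.drawContours(f,[c],-1,1,-1); a=int(f.sum())
        if a>=amin:
            y,x=np.nonzero(f); out.append(((round(x.mean(),2),round(y.mean(),2)),a,cv2.boundingRect(c)))
    return out
def masks(im):
    h=cv2.cvtColor(im,cv2.COLOR_RGB2HSV).astype(int); H,S,V=h[...,0],h[...,1],h[...,2]
    return dict(grey=(S<70)&(V>60),yellow=(H>18)&(H<32)&(S>170)&(V>120),red=((H<6)|(H>174))&(S>170)&(V>80),blue=(H>105)&(H<130)&(S>120))
E
python3 - <<'E'
from h import *
roi={"top":(165,130,480,265),"side":(200,80,480,400)}
for n in roi:
    im=eyes.get_image(n); x0,y0,x1,y1=roi[n]; M=masks(im)
    for k,m in M.items():
        mm=np.zeros_like(m); mm[y0:y1,x0:x1]=m[y0:y1,x0:x1]
        z={"grey":.02,"yellow":.008,"red":.038,"blue":.0275}[k]
        for b in blobs(mm): print(n,k,b,np.round(onplane(n,b[0],z)[:2],4))
    if n=="top": a=cv2.resize(im[180:265,230:400],None,fx=4.4,fy=4.4,interpolation=cv2.INTER_CUBIC)
    else: b=cv2.resize(im[130:285,220:410],None,fx=3,fy=3)[:, :]
cv2.imwrite("pics/crop_top.png",a[:,:,::-1])
E
```

```text
top grey ((np.float64(383.65), np.float64(226.01)), 75, (379, 222, 10, 9)) [ 0.4213 -0.1923]
top grey ((np.float64(289.29), np.float64(224.89)), 142, (283, 218, 13, 14)) [0.431  0.0892]
top grey ((np.float64(247.33), np.float64(221.62)), 260, (238, 213, 19, 18)) [0.4435 0.2145]
top grey ((np.float64(339.36), np.float64(221.57)), 347, (330, 211, 20, 22)) [ 0.4377 -0.0603]
top grey ((np.float64(449.37), np.float64(229.67)), 415, (441, 202, 16, 56)) [ 0.4053 -0.3901]
top grey ((np.float64(191.86), np.float64(177.46)), 59, (188, 169, 8, 17)) [0.5835 0.388 ]
top grey ((np.float64(319.27), np.float64(156.45)), 3133, (263, 142, 120, 30)) [ 0.6417 -0.0046]
top yellow ((np.float64(286.85), np.float64(156.49)), 284, (278, 148, 19, 18)) [0.6475 0.0967]
top yellow ((np.float64(358.78), np.float64(155.38)), 278, (350, 147, 19, 18)) [ 0.6465 -0.1284]
top yellow ((np.float64(334.88), np.float64(155.6)), 280, (326, 147, 19, 18)) [ 0.6472 -0.0535]
top yellow ((np.float64(310.87), np.float64(156.12)), 286, (302, 147, 19, 19)) [0.6471 0.0216]
top red ((np.float64(378.15), np.float64(152.97)), 164, (375
[... 1969 characters left out ...]
, 300, (355, 184, 24, 16)) [0.6457 0.022 ]
side yellow ((np.float64(277.73), np.float64(176.58)), 26, (274, 175, 8, 4)) [0.4313 0.1307]
side yellow ((np.float64(358.55), np.float64(174.23)), 253, (347, 168, 24, 14)) [0.6458 0.0967]
side yellow ((np.float64(276.11), np.float64(145.28)), 47, (271, 143, 11, 6)) [0.445  0.2817]
side red ((np.float64(395.08), np.float64(247.61)), 489, (379, 238, 34, 20)) [ 0.6388 -0.1976]
side red ((np.float64(361.81), np.float64(89.53)), 1580, (322, 80, 82, 24)) [0.7791 0.5274]
side blue ((np.float64(245.61), np.float64(164.56)), 381, (237, 152, 18, 26)) [0.3513 0.1754]
side blue ((np.float64(309.45), np.float64(157.72)), 363, (302, 146, 16, 25)) [0.5255 0.1718]
```

View pics/crop_top.png

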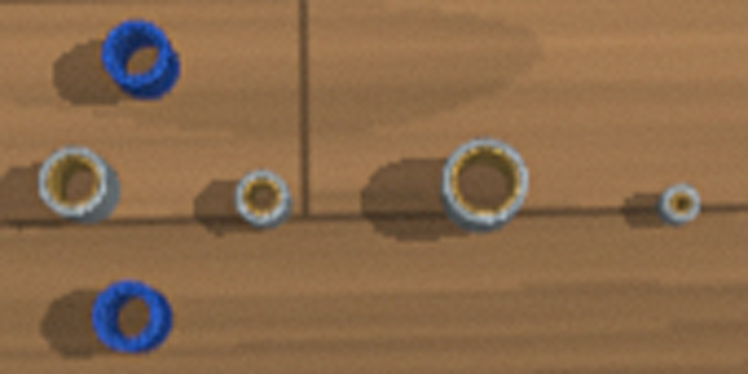

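The crop confirms it: four steel rings with bronze liners, largest to smallest at x≈340 (68), 247 (55), 289 (42) and 385 (30). The two blue ones stand apart.

```bash
python3 - <<'E'
from h import *
P={68:((339.36,221.57),(287.72,217.41)),55:((247.33,221.62),(276.57,153.01)),42:((289.29,224.89),(278.32,182.47)),30:((383.65,226.01),(291.14,269.47))}
for h,(t,s) in P.items(): print(h,np.round(onplane("top",t,h/2000)[:2],4),np.round(onplane("side",s,h/2000)[:2],4))
E
```

```text
68 [ 0.4358 -0.0596] [ 0.4327 -0.0576]
55 [0.4425 0.2131] [0.4395 0.2128]
42 [0.4309 0.0891] [0.4286 0.0891]
30 [ 0.4218 -0.1931] [ 0.4195 -0.1916]
```

Call:
{"op": "play_rows", "data": {
  "dp": [
    [30,-60,0],
    [60,-120,0],
    [90,-180,0],
    [120,-240,0],
    [150,-300,0],
    [180,-360,0],
    [210,-420,-10],
    [240,-480,-20],
    [265,-530,-40],
    [285,-555,-60],
    [285,-555,-80],
    [285,-555,-80]
  ],
  "roll": [-0.12,-0.24,-0.36,-0.48,-0.6,-0.72,-0.84,-0.96,-1.08,-1.2,-1.28,-1.28],
  "claw": -1,
  "newtons": 40
}}

```text
clock: 1.4
eef_pos: [0.4156, -0.0184, 0.3403]
eef_rot: [2.223, 2.219, 0.001]
contact_force: [0.9, 1.7, -0.4]
finger_gap: 1.001
grasp_force: 0.0
```

Call:
{"op": "play_rows", "data": {
  "dp": [
    [0,0,0],
    [0,0,0],
    [0,0,0]
  ],
  "roll": [0,0,0]
}}

```text
clock: 1.7
eef_pos: [0.4148, -0.0157, 0.3409]
eef_rot: [-2.219, -2.224, -0.0]
contact_force: [0.1, -0.1, 0.5]
finger_gap: 1.001
grasp_force: 0.0
```

Call:
{"op": "play_rows", "data": {
  "dp": [
    [20,-43,0],
    [20,-43,-40],
    [20,-43,-80],
    [20,-43,-115],
    [20,-43,-135],
    [20,-43,-148],
    [20,-43,-148],
    [20,-43,-148]
  ],
  "roll": [0,0,0,0,0,0,0,0]
}}

```text
clock: 2.5
eef_pos: [0.4353, -0.0585, 0.1935]
eef_rot: [2.217, 2.225, 0.001]
contact_force: [-0.1, 0.4, 0.3]
finger_gap: 1.001
grasp_force: 0.0
```

Call:
{"op": "play_rows", "data": {
  "dp": [
    [0,0,0],
    [0,0,0],
    [0,0,0],
    [0,0,0],
    [0,0,0],
    [0,0,0],
    [0,0,0],
    [0,0,0]
  ],
  "roll": [0,0,0,0,0,0,0,0],
  "claw": 1,
  "newtons": 40
}}

```text
clock: 3.3
eef_pos: [0.4352, -0.0592, 0.1937]
eef_rot: [2.218, 2.223, 0.001]
contact_force: [-4.0, 2.1, 15.5]
finger_gap: 0.637
grasp_force: 39.0
```

Call:
{"op": "play_rows", "data": {
  "dp": [
    [0,0,20],
    [0,0,50],
    [0,0,70],
    [40,-14,70],
    [80,-27,70],
    [120,-40,70],
    [160,-52,70],
    [190,-62,70],
    [211,-69,70],
    [211,-69,70],
    [211,-69,70]
  ],
  "roll": [0,0,0,0,0,0,0,0,0,0,0]
}}

```text
clock: 4.4
eef_pos: [0.646, -0.1282, 0.262]
eef_rot: [-2.218, -2.223, 0.001]
contact_force: [-1.1, 1.2, -6.4]
finger_gap: 0.633
grasp_force: 45.7
```

```bash
python3 - <<'E'
from h import *
s=arm.sense(); print(np.round(s["eef_pos"],4),s["finger_gap"],s["contact_force"])
im=np.hstack([eyes.get_image("top")[120:260,220:480],eyes.get_image("side")[120:260,230:490]])
cv2.imwrite("pics/c1.png",cv2.resize(im,(780,210))[:,:,::-1])
E
```

```text
[ 0.646  -0.1282  0.262 ] 0.6328543736346993 [-1.07375142  1.23017006 -6.36375253]
```

View pics/c1.png

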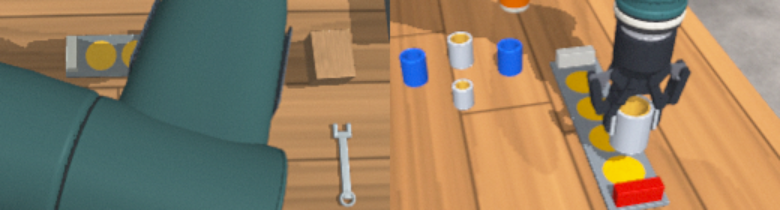

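The 68 bush hangs upright in the grip above its mark (side crop 630,130). I'll lower it next.

Call:
{"op": "play_rows", "data": {
  "dp": [
    [0,0,-30],
    [0,0,-50],
    [0,0,-57],
    [0,0,-60],
    [0,0,-61],
    [0,0,-61],
    [0,0,-61]
  ],
  "roll": [0,0,0,0,0,0,0]
}}

```text
clock: 5.2
eef_pos: [0.6464, -0.1283, 0.2026]
eef_rot: [2.218, 2.223, 0.001]
contact_force: [-0.1, -0.2, -6.1]
finger_gap: 0.631
grasp_force: 45.6
```

Call:
{"op": "play_rows", "data": {
  "dp": [
    [0,0,-1],
    [0,0,-2],
    [0,0,-2],
    [0,0,-2]
  ],
  "roll": [0,0,0,0]
}}

```text
clock: 5.6
eef_pos: [0.6463, -0.1283, 0.2017]
eef_rot: [2.218, 2.222, 0.001]
contact_force: [-6.2, 2.0, 15.8]
finger_gap: 0.63
grasp_force: 47.3
```

Contact with the board. Releasing and rising.

Call:
{"op": "play_rows", "data": {
  "dp": [
    [0,0,0],
    [0,0,0],
    [0,0,0],
    [0,0,0],
    [0,0,0]
  ],
  "roll": [0,0,0,0,0],
  "claw": -1
}}

```text
clock: 6.1
eef_pos: [0.6462, -0.1283, 0.1996]
eef_rot: [-2.219, -2.224, -0.0]
contact_force: [-0.3, 0.3, 0.1]
finger_gap: 0.996
grasp_force: 0.0
```

Call:
{"op": "play_rows", "data": {
  "dp": [
    [0,0,20],
    [0,0,60],
    [0,0,110],
    [-30,40,130],
    [-60,80,130],
    [-90,125,130],
    [-120,170,130],
    [-150,215,130],
    [-175,260,130],
    [-195,300,130],
    [-205,341,130],
    [-205,341,130]
  ],
  "roll": [0,0,0,0,0,0,0,0,0,0,0,0]
}}

```text
clock: 7.3
eef_pos: [0.4391, 0.2165, 0.33]
eef_rot: [-2.213, -2.229, -0.001]
contact_force: [0.0, 0.4, 0.4]
finger_gap: 0.998
grasp_force: 0.0
```

```bash
python3 - <<'E'
from h import *
s=arm.sense(); print(np.round(s["eef_pos"],4))
im=eyes.get_image("side"); m=masks(im)["grey"]; 
cv2.imwrite("pics/c2.png",cv2.resize(im[120:280,220:430],None,fx=3,fy=3)[:,:,::-1])
E
```

```text
[0.4391 0.2165 0.33  ]
```

View pics/c2.png

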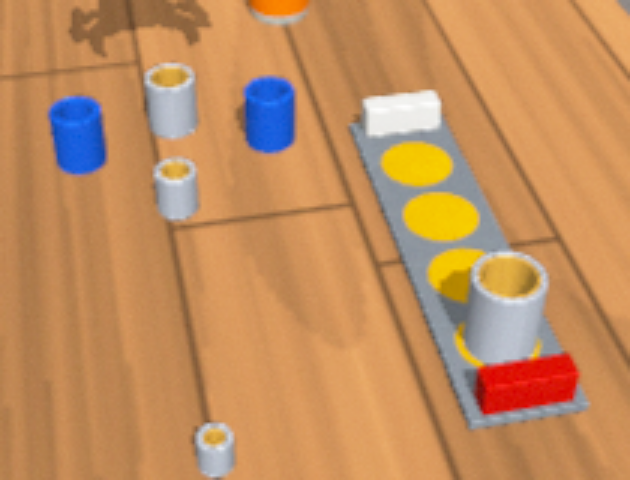

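The 68 stands on the red-side mark (crop 505,300), upright, with yellow showing on both sides. Next is the 55.

Call:
{"op": "play_rows", "data": {
  "dp": [
    [0,0,0],
    [0,0,-40],
    [0,0,-80],
    [0,0,-115],
    [0,0,-135],
    [0,0,-143],
    [0,0,-143],
    [0,0,-143]
  ],
  "roll": [0,0,0,0,0,0,0,0]
}}

```text
clock: 8.15
eef_pos: [0.4419, 0.2124, 0.1876]
eef_rot: [2.22, 2.222, 0.002]
contact_force: [-0.2, 0.2, 0.3]
finger_gap: 1.0
grasp_force: 0.0
```

Call:
{"op": "play_rows", "data": {
  "dp": [
    [0,0,0],
    [0,0,0],
    [0,0,0],
    [0,0,0],
    [0,0,0],
    [0,0,0],
    [0,0,0],
    [0,0,0],
    [0,0,0]
  ],
  "roll": [0,0,0,0,0,0,0,0,0],
  "claw": 1
}}

```text
clock: 9.05
eef_pos: [0.4413, 0.2129, 0.1874]
eef_rot: [2.218, 2.223, 0.001]
contact_force: [-2.2, -0.8, 9.6]
finger_gap: 0.501
grasp_force: 39.4
```

Call:
{"op": "play_rows", "data": {
  "dp": [
    [0,0,20],
    [0,0,60],
    [0,0,85],
    [30,-40,85],
    [60,-80,85],
    [90,-120,85],
    [120,-160,85],
    [150,-195,85],
    [175,-230,85],
    [205,-266,85],
    [205,-266,85],
    [205,-266,85]
  ],
  "roll": [0,0,0,0,0,0,0,0,0,0,0,0]
}}

```text
clock: 10.25
eef_pos: [0.6463, -0.054, 0.271]
eef_rot: [-2.22, -2.221, 0.001]
contact_force: [0.3, 0.5, -2.9]
finger_gap: 0.498
grasp_force: 42.5
```

Call:
{"op": "play_rows", "data": {
  "dp": [
    [0,0,-30],
    [0,0,-55],
    [0,0,-70],
    [0,0,-74],
    [0,0,-76],
    [0,0,-77],
    [0,0,-77]
  ],
  "roll": [0,0,0,0,0,0,0]
}}

```text
clock: 10.95
eef_pos: [0.6463, -0.0531, 0.1956]
eef_rot: [2.218, 2.223, 0.001]
contact_force: [0.5, -0.2, -3.7]
finger_gap: 0.497
grasp_force: 42.6
```

Call:
{"op": "play_rows", "data": {
  "dp": [
    [0,0,-1],
    [0,0,-2],
    [0,0,-2],
    [0,0,-2]
  ],
  "roll": [0,0,0,0]
}}

```text
clock: 11.35
eef_pos: [0.6462, -0.0531, 0.1954]
eef_rot: [2.218, 2.222, 0.002]
contact_force: [-8.6, 2.4, 25.0]
finger_gap: 0.503
grasp_force: 45.0
```

Call:
{"op": "play_rows", "data": {
  "dp": [
    [0,0,0],
    [0,0,0],
    [0,0,0],
    [0,0,0],
    [0,0,0],
    [0,0,0]
  ],
  "roll": [0,0,0,0,0,0],
  "claw": -1
}}

```text
clock: 11.95
eef_pos: [0.6462, -0.0533, 0.1926]
eef_rot: [-2.219, -2.224, 0.0]
contact_force: [0.8, 0.2, -0.5]
finger_gap: 1.0
grasp_force: 0.0
```

Call:
{"op": "play_rows", "data": {
  "dp": [
    [0,0,20],
    [0,0,60],
    [0,0,100],
    [-40,25,110],
    [-80,50,110],
    [-120,75,110],
    [-160,100,110],
    [-190,122,110],
    [-216,142,100],
    [-216,142,75],
    [-216,142,60],
    [-216,142,60]
  ],
  "roll": [0,0,0,0,0,0,0,0,0,0,0,0]
}}

```text
clock: 13.15
eef_pos: [0.4294, 0.0889, 0.2515]
eef_rot: [-2.218, -2.223, 0.003]
contact_force: [-0.2, -0.3, 0.6]
finger_gap: 0.997
grasp_force: 0.0
```

Call:
{"op": "play_rows", "data": {
  "dp": [
    [0,0,-30],
    [0,0,-55],
    [0,0,-68],
    [0,0,-73],
    [0,0,-73],
    [0,0,-73]
  ],
  "roll": [0,0,0,0,0,0]
}}

```text
clock: 13.75
eef_pos: [0.4307, 0.0887, 0.1805]
eef_rot: [2.219, 2.223, 0.001]
contact_force: [0.5, -0.1, -0.0]
finger_gap: 1.002
grasp_force: 0.0
```

Call:
{"op": "play_rows", "data": {
  "dp": [
    [0,0,0],
    [0,0,0],
    [0,0,0],
    [0,0,0],
    [0,0,0],
    [0,0,0],
    [0,0,0],
    [0,0,0],
    [0,0,0],
    [0,0,0]
  ],
  "roll": [0,0,0,0,0,0,0,0,0,0],
  "claw": 1,
  "newtons": 30
}}

```text
clock: 14.75
eef_pos: [0.4303, 0.0888, 0.1801]
eef_rot: [2.219, 2.223, 0.001]
contact_force: [-0.6, 0.3, 6.4]
finger_gap: 0.392
grasp_force: 29.1
```

Call:
{"op": "play_rows", "data": {
  "dp": [
    [0,0,20],
    [0,0,60],
    [0,0,85],
    [40,-13,85],
    [80,-26,85],
    [120,-39,85],
    [160,-50,85],
    [190,-60,85],
    [216,-67,85],
    [216,-67,85],
    [216,-67,85]
  ],
  "roll": [0,0,0,0,0,0,0,0,0,0,0]
}}

```text
clock: 15.85
eef_pos: [0.6461, 0.0217, 0.264]
eef_rot: [-2.219, -2.223, 0.001]
contact_force: [-0.9, 0.8, -2.2]
finger_gap: 0.387
grasp_force: 30.9
```

Call:
{"op": "play_rows", "data": {
  "dp": [
    [0,0,-30],
    [0,0,-55],
    [0,0,-70],
    [0,0,-74],
    [0,0,-76],
    [0,0,-77],
    [0,0,-77]
  ],
  "roll": [0,0,0,0,0,0,0]
}}

```text
clock: 16.55
eef_pos: [0.6463, 0.0218, 0.1885]
eef_rot: [2.219, 2.223, 0.001]
contact_force: [-0.4, -0.4, -2.0]
finger_gap: 0.386
grasp_force: 30.9
```

Call:
{"op": "play_rows", "data": {
  "dp": [
    [0,0,-1],
    [0,0,-2],
    [0,0,-2],
    [0,0,-2]
  ],
  "roll": [0,0,0,0]
}}

```text
clock: 16.95
eef_pos: [0.6463, 0.0218, 0.188]
eef_rot: [2.218, 2.222, 0.002]
contact_force: [-8.2, 0.7, 21.6]
finger_gap: 0.386
grasp_force: 33.0
```

Call:
{"op": "play_rows", "data": {
  "dp": [
    [0,0,0],
    [0,0,0],
    [0,0,0],
    [0,0,0],
    [0,0,0],
    [0,0,0]
  ],
  "roll": [0,0,0,0,0,0],
  "claw": -1
}}

```text
clock: 17.55
eef_pos: [0.6462, 0.0217, 0.1856]
eef_rot: [-2.219, -2.224, 0.0]
contact_force: [-0.9, 0.6, 0.1]
finger_gap: 1.001
grasp_force: 0.0
```

Call:
{"op": "play_rows", "data": {
  "dp": [
    [0,0,20],
    [0,0,60],
    [0,0,100],
    [-40,-20,120],
    [-75,-50,120],
    [-105,-80,120],
    [-135,-115,120],
    [-165,-150,120],
    [-195,-185,120],
    [-226,-214,100],
    [-226,-214,70],
    [-226,-214,70]
  ],
  "roll": [0,0,0,0,0,0,0,0,0,0,0,0]
}}

```text
clock: 18.75
eef_pos: [0.4187, -0.1924, 0.2536]
eef_rot: [-2.219, -2.218, 0.001]
contact_force: [0.1, 0.6, 0.7]
finger_gap: 1.0
grasp_force: 0.0
```

Call:
{"op": "play_rows", "data": {
  "dp": [
    [0,0,0],
    [0,0,0]
  ],
  "roll": [0,0]
}}

```text
clock: 18.95
eef_pos: [0.421, -0.192, 0.2568]
eef_rot: [2.217, 2.224, 0.0]
contact_force: [0.2, -0.6, 0.2]
finger_gap: 0.999
grasp_force: 0.0
```

```bash
python3 - <<'E'
from h import *
im=eyes.get_image("side")
cv2.imwrite("pics/c3.png",cv2.resize(im[120:300,220:430],None,fx=3,fy=3)[:,:,::-1])
E
```

```text
(no output)
```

View pics/c3.png

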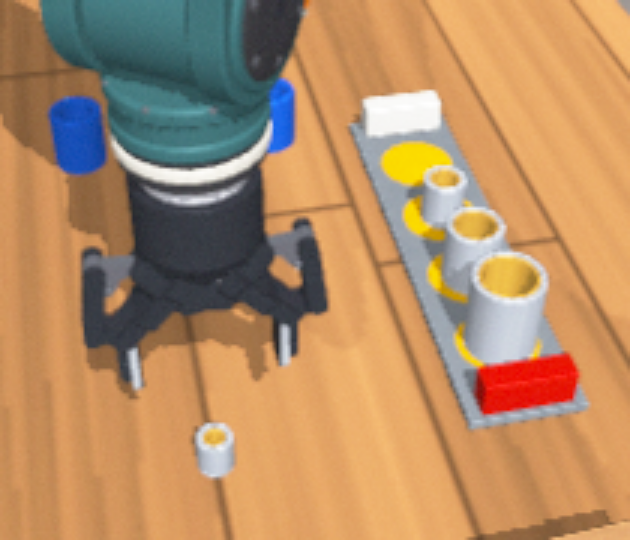

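Three bushes are standing on their marks in order (crop 508,310; 473,250; 443,195). The gripper is above the 30 (215,450).

Call:
{"op": "play_rows", "data": {
  "dp": [
    [0,0,-30],
    [0,0,-55],
    [0,0,-70],
    [0,0,-79],
    [0,0,-79],
    [0,0,-79]
  ],
  "roll": [0,0,0,0,0,0]
}}

```text
clock: 19.6
eef_pos: [0.4207, -0.1923, 0.1774]
eef_rot: [2.218, 2.224, 0.0]
contact_force: [-0.6, 0.2, -0.8]
finger_gap: 1.0
grasp_force: 0.0
```

Call:
{"op": "play_rows", "data": {
  "dp": [
    [0,0,0],
    [0,0,0],
    [0,0,0],
    [0,0,0],
    [0,0,0],
    [0,0,0],
    [0,0,0],
    [0,0,0],
    [0,0,0],
    [0,0,0],
    [0,0,0]
  ],
  "roll": [0,0,0,0,0,0,0,0,0,0,0],
  "claw": 1
}}

```text
clock: 20.7
eef_pos: [0.4202, -0.1923, 0.177]
eef_rot: [2.219, 2.223, 0.0]
contact_force: [-1.6, 0.4, 5.5]
finger_gap: 0.26
grasp_force: 30.0
```

Call:
{"op": "play_rows", "data": {
  "dp": [
    [0,0,20],
    [0,0,60],
    [0,0,90],
    [15,40,90],
    [30,80,90],
    [45,120,90],
    [65,160,90],
    [90,200,90],
    [120,235,90],
    [150,265,90],
    [185,285,90],
    [226,289,90]
  ],
  "roll": [0,0,0,0,0,0,0,0,0,0,0,0]
}}

```text
clock: 21.9
eef_pos: [0.6467, 0.0993, 0.2667]
eef_rot: [-2.216, -2.226, 0.0]
contact_force: [1.0, -0.8, -0.6]
finger_gap: 0.262
grasp_force: 29.7
```

Call:
{"op": "play_rows", "data": {
  "dp": [
    [0,0,0],
    [0,0,0],
    [0,0,0]
  ],
  "roll": [0,0,0]
}}

```text
clock: 22.2
eef_pos: [0.6455, 0.0966, 0.2665]
eef_rot: [-2.219, -2.223, 0.001]
contact_force: [-0.2, 0.4, -1.3]
finger_gap: 0.265
grasp_force: 29.9
```

Call:
{"op": "play_rows", "data": {
  "dp": [
    [0,0,-30],
    [0,0,-55],
    [0,0,-72],
    [0,0,-78],
    [0,0,-81],
    [0,0,-82],
    [0,0,-82]
  ],
  "roll": [0,0,0,0,0,0,0]
}}

```text
clock: 22.9
eef_pos: [0.6463, 0.0967, 0.1856]
eef_rot: [2.219, 2.223, 0.001]
contact_force: [0.2, 0.1, -1.0]
finger_gap: 0.263
grasp_force: 29.9
```

Call:
{"op": "play_rows", "data": {
  "dp": [
    [0,0,-1],
    [0,0,-2],
    [0,0,-2],
    [0,0,-2]
  ],
  "roll": [0,0,0,0]
}}

```text
clock: 23.3
eef_pos: [0.6463, 0.0968, 0.185]
eef_rot: [2.218, 2.222, 0.003]
contact_force: [-6.7, -1.1, 21.3]
finger_gap: 0.26
grasp_force: 32.5
```

Call:
{"op": "play_rows", "data": {
  "dp": [
    [0,0,0],
    [0,0,0],
    [0,0,0],
    [0,0,0],
    [0,0,0],
    [0,0,0]
  ],
  "roll": [0,0,0,0,0,0],
  "claw": -1
}}

```text
clock: 23.9
eef_pos: [0.6462, 0.0967, 0.1826]
eef_rot: [-2.219, -2.224, 0.0]
contact_force: [0.3, 0.3, -0.1]
finger_gap: 0.999
grasp_force: 0.0
```

Call:
{"op": "play_rows", "data": {
  "dp": [
    [0,0,20],
    [0,0,60],
    [0,0,110],
    [0,0,150],
    [-40,0,170],
    [-80,0,170],
    [-120,20,170],
    [-160,50,170],
    [-195,80,170],
    [-230,110,170],
    [-260,145,170],
    [-290,180,170]
  ],
  "roll": [0,0,0,0,0,0,0,0,0,0,0,0]
}}

```text
clock: 25.1
eef_pos: [0.3546, 0.2776, 0.353]
eef_rot: [2.22, 2.223, 0.001]
contact_force: [0.9, 0.1, -0.0]
finger_gap: 1.002
grasp_force: 0.0
```

Call:
{"op": "play_rows", "data": {
  "dp": [
    [-20,40,0],
    [-40,80,0],
    [-60,120,0],
    [-60,120,0],
    [-60,120,0],
    [-60,120,0]
  ],
  "roll": [0,0,0,0,0,0]
}}

```text
clock: 25.7
eef_pos: [0.2965, 0.3961, 0.3527]
eef_rot: [2.22, 2.223, -0.0]
contact_force: [-0.6, -0.5, 0.4]
finger_gap: 1.002
grasp_force: 0.0
```

```bash
python3 - <<'E'
from h import *
t=eyes.get_image("top"); s=eyes.get_image("side")
M=[np.array(p) for p in ((.6458,-.1268),(.6463,-.0535),(.6464,.0218),(.6466,.0967))]
# bore/liner centre via rim: liner-coloured (yellowish) + steel silhouettes; mask of bright steel rim against board
for n,im in(("top",t),("side",s)):
    c=eyes.calibration(n);T=np.linalg.inv(np.array(c["cam_to_world"]))
    for h,m in zip((68,55,42,30),M):
        p=T@np.array([*m,.008+h/1000,1]); uv,_=cv2.projectPoints(p[:3].reshape(1,1,3),np.zeros(3),np.zeros(3),np.array(c["K"]),np.array(c["D"]))
        u,v=uv.ravel(); im=im.copy(); print(n,h,round(u,1),round(v,1))
        x0,y0=(265,130) if n=="top" else (330,140)
        if n=="top":
            t=im
    f=6 if n=="top" else 5
    crop=im[135:180,258:388] if n=="top" else im[145:265,330:420]
    o=(258,135) if n=="top" else (330,145)
    big=cv2.resize(crop,None,fx=f,fy=f,interpolation=cv2.INTER_CUBIC)
    for h,m in zip((68,55,42,30),M):
        R={68:28,55:23,42:18,30:13}[h]/1000
        a=np.linspace(0,2*np.pi,40); P=np.c_[m[0]+R*np.cos(a),m[1]+R*np.sin(a),np.full(40,.008+h/1000),np.ones(40)]@T.T
        uv,_=cv2.projectPoints(P[:,:3].copy(),np.zeros(3),np.zeros(3),np.array(c["K"]),np.array(c["D"]))
        cv2.polylines(big,[np.int32((uv.reshape(-1,2)-o+.5)*f)],True,(255,0,255),1)
    cv2.imwrite(f"pics/f_{n}.png",big[:,:,::-1])
E
```

```text
top 68 360.5 148.6
top 55 335.6 150.3
top 42 310.4 152.1
top 30 286.0 153.8
side 68 389.1 211.2
side 55 378.1 194.1
side 42 368.2 178.8
side 30 359.6 165.2
```

View pics/f_top.png

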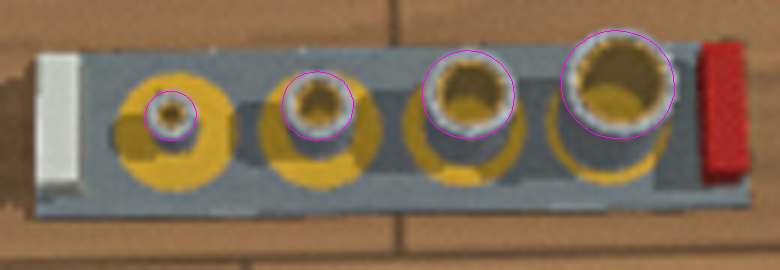

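View pics/f_side.png

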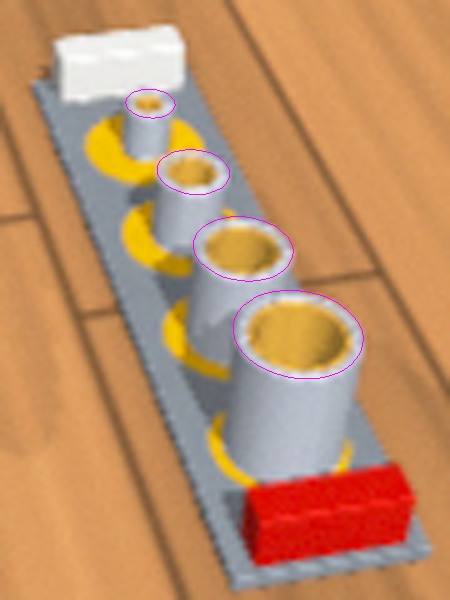

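Both views show the rims within about 2 mm of the expected circles, every bush upright, in the order 68, 55, 42, 30 from red. The gripper is open and well clear, so I'm handing in.

```bash
python3 -c "
from workcell import arm
print(arm.close_job())"
```

```text
the job is handed in; nothing more can be done
None
```

The four bushes stand upright on their marks, 68, 55, 42 and 30 mm from the red block to the white, each within about 2 mm of centre in both views; the job was handed in at about 26 s of the 93 s limit, and no verdict came back.

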